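Prop up the draining tray and sort the washed tools into it

ROBOT

A 6-joint arm with a two-finger parallel gripper is mounted at the origin on the work surface; the furniture and walls round the work are solid. World frame = base frame: x ahead of the robot, y to its left, z up, the work surface at z = 0. Lengths are in m, angles in rad, forces in N, time in s.
With the tool pointing down it reaches from about 0.275 to 0.75 m from the base axis. Payload 10.2 kg.
Tool frame: the origin (TCP) lies on the mounting face of the last link; the fingertips stand 173 mm ahead of it and the grasp point (between the pads) lies 155 mm ahead of it; z points along the fingers, y is the line along which they close (so a half turn about z gives the same grasp; the last joint's range is limited). The gripper opens to 85 mm and grips with 20 to 120 N. Pads are 22 mm wide; open, the fingers measure 114 mm over their backs; the gripper's body (76 mm by 85 mm) begins 54 mm behind the grasp point. The pads swing forward as they close: fully open they stand 13 mm farther back than shut.
Start: joints at [0.937, 0.313, 1.498, -0, 1.331, -0.223], TCP at [0.21, 0.481, 0.405] pointing down, gripper open.
Joint ranges: [-2.94, 2.94], [-0.97, 2.17], [0.19, 2.56], [-1.23, 4.37], [0.02, 3.11], [-2.88, 2.88]. Speed limits (rad/s): [2.39, 2.39, 3.01, 3.14, 3.14, 3.14].

INTERFACE

Orientations are given as a unit quaternion [w, x, y, z].
In Python, from cell import r, eyes gives the robot as it stands.
- The arm moves only by the shell command python3 -m jog 'ROWS' [FORCE]. ROWS is JSON, a list of rows, each an object with "fingers": the gripper's target within -1 to 1 (shut at 1, half-way at 0, fully open at -1); "slide": the shift along the world's x, y, z in m, a list of three; "spin": the turn about the world's z in rad. A call has 1 to 12 rows; each row shifts and turns the commanded pose from where the row before left it; what a row does not reach is not made up. A row lasts 1/8 s, in which the tool goes at most 62.5 mm and 10.7 degrees, less where a joint would pass 70% of its speed; a pose out of reach is approached as far as the arm can. A call is refused whole if a number of a shift passes 0.0625 or a number of a turn 0.188, either way. A call with a gripper value outside its range is refused whole. The fingers move at their own pace and stop on an object; FORCE is the grip in N (left out, the last holds). Time passes only in rows, so rows that do not move let the fingers close. It gives the time, the measured TCP pose, the force, the opening and the grip force at its end, in the units of the state.
- r.sense(): the state, without advancing time (a new reading comes with each control period).
- eyes.capture(name): name is "side" or "top" or "wrist"; returns the picture (480x640x3 uint8, blue, green, red); there is no depth.
- eyes.camera_model(name): a dict with "camera_matrix" (3x3 intrinsics, pixels), "world_to_cam" (4x4, takes a point from world to camera coordinates). Camera axes: x right, y down, z forward; pixel columns grow to the right and rows downward; lengths in m; the calibration is good to about 2 mm. A picture is of the moment at which its call begins: read the wrist's pose just before it. camera_model takes no time and is no camera call; for the wrist camera it gives the pose at the moment of the call.
- r.finish_job(): hands the job in; it is judged then, once.
The state is a dict: "time_s": time; "qpos": joint angles; "qd": joint speeds; "joint_torque": joint torques, N m; "eef_pos": TCP position; "tool_rot": TCP orientation; "ft_force": force on the tool from outside, world axes, zero at the start; "torque": the same for the moment, N m; "gripper_width": opening from 0.0 (shut) to 1.0 (fully open); "grip_force": force on a finger pad.
Only numpy, scipy, OpenCV 4.12 (cv2) and the standard library are available. Lean on these libraries where they do the work, as an engineer would, in place of code of your own. Each camera call takes 0.05 s, during which the arm holds its last target. There are 200 camera calls.

TASK

The slip brushes, wire loop tools and wooden ribs on the bench have just been washed. First set up the empty folding draining tray: take the red handle at its left side and swing the prop up and over, past its dead point, until it rests fully against its stop and the sloping tray stands on it by itself. Then lay every tool lengthwise in the tray to drain, brushes in the left bay, loop tools in the middle bay and ribs in the wide right bay as seen from the robot.

Things in the scene. Friction and masses are not known exactly. Their poses are not given: they have to be found in the camera images.
- prop (a joint): prop of the draining tray, rad: 0 folded flat (tray level), about 1.24 dead point (the tray is steepest, 0.46 rad, just before it), 1.66 fully over against its stops (tray slopes 0.40 rad and its weight holds the prop there). Let go below about 1.2 it falls back to 0; let go above about 1.35 it falls on to the stop by itself; in between friction may hold it. The tray moves with it, the bar being captive in slides under the tray; working it takes up to some 16 N at the handle.
- prop_grip (a point): middle of the red round handle of the prop bar, on its axis: 18 mm thick, 84 mm long, level, sticking out to the left of the tray (from 11 mm to 95 mm beyond the side wall's outer face, with a 24 mm steel button on the end). It runs along the y axis of rack_base. Folded, it is 40 mm above the bench; raised against the stop, about 112 mm. The red part is a sleeve that spins freely on the bar, so a grip on it need not turn with the prop. Site axes turn with the prop.
- prop_pivot (a point): fixed point on the prop's pivot axis, level with the middle of the handle along the bar; the handle moves round it on an arc of 72 mm radius in an upright plane: from the folded place on the robot's side of the pivot, up and over, away from the robot, to 6 mm beyond straight above the pivot. The pivot axis is the y axis of rack_base.
- rack_base (a point): foot of the folding draining tray, on the bench under its middle; does not move. x points away from the robot along the tray, y to the left along the pivot axes, z up. The base measures about 214 x 294 mm; the slatted wooden tray on it is 197 mm (x) by 324 mm (y), hinged at its edge nearest the robot, 48 mm above the bench. Raised, its far edge stands about 160 mm above the bench at the wall tops.
- tray_mid (a point): middle of the tray's floor, on its upper face (100 mm from the tray's hinged edge); axes as for the bays.
- bay_left (a point): middle of the floor of the tray's left (as seen from the robot) bay, on the floor's upper face. The bay is 90 mm wide and 189 mm long; its x axis points up the slope along the bay (away from the robot), y to the left across it, z square off the floor. Walls and dividers stand 26 mm above the floor, 8 mm thick; the low ledge stands at x = -92 to -100 mm of this point, and the upper end (x = +97 mm) is open, without a wall.
- bay_middle (a point): middle of the floor of the tray's middle bay, on the floor's upper face. The bay is 90 mm wide and 189 mm long; its x axis points up the slope along the bay (away from the robot), y to the left across it, z square off the floor. Walls and dividers stand 26 mm above the floor, 8 mm thick; the low ledge stands at x = -92 to -100 mm of this point, and the upper end (x = +97 mm) is open, without a wall.
- bay_right (a point): middle of the floor of the tray's wide right (as seen from the robot) bay, on the floor's upper face. The bay is 112 mm wide and 189 mm long; its x axis points up the slope along the bay (away from the robot), y to the left across it, z square off the floor. Walls and dividers stand 26 mm above the floor, 8 mm thick; the low ledge stands at x = -92 to -100 mm of this point, and the upper end (x = +97 mm) is open, without a wall.
- brush_a_mid (a point): a slip brush with a flat pale bristle head, 169 mm long overall. This point is the middle of its round brown wooden handle (14 mm wide, 13 mm high lying flat, 120 mm long), half-way up, about 6.5 mm above what it lies on: the grasp point. Its y axis runs along the brush: the handle's end lies at y = +60 mm, the tip of the bristles (31 mm wide) at y = -110 mm; z is up.
- brush_b_mid (a point): another slip brush with a flat pale bristle head, 169 mm long overall. This point is the middle of its round brown wooden handle (14 mm wide, 13 mm high lying flat, 120 mm long), half-way up, about 6.5 mm above what it lies on: the grasp point. Its y axis runs along the brush: the handle's end lies at y = +60 mm, the tip of the bristles (31 mm wide) at y = -110 mm; z is up.
- loop_a_mid (a point): the larger wire loop tool for trimming, 152 mm long overall. This point is the middle of its brown wooden handle (12 mm thick), half-way up, 6 mm above what it lies on: the grasp point. Its y axis runs along the tool: the handle's end lies at y = +58 mm, the tip of the thin wire loop at y = -94 mm; z is up.
- loop_b_mid (a point): the smaller wire loop tool for trimming, 131 mm long overall. This point is the middle of its brown wooden handle (12 mm thick), half-way up, 6 mm above what it lies on: the grasp point. Its y axis runs along the tool: the handle's end lies at y = +50 mm, the tip of the thin wire loop at y = -81 mm; z is up.
- rib_a_mid (a point): a wooden rib: a flat brown wooden scraper 51 x 98 x 8 mm, one long edge straight, the other curved. This point is its centre, half-way up, 4 mm above what it lies on; its y axis runs along its 98 mm length, x across its 51 mm width (grasp across the width), z is through its thickness.
- rib_b_mid (a point): another wooden rib: a flat brown wooden scraper 51 x 98 x 8 mm, one long edge straight, the other curved. This point is its centre, half-way up, 4 mm above what it lies on; its y axis runs along its 98 mm length, x across its 51 mm width (grasp across the width), z is through its thickness.
- brush_a: the same brush, whole
- brush_b: the same brush, whole
- loop_a: the same loop tool, whole
- loop_b: the same loop tool, whole
- rib_a: the same rib, whole
- rib_b: the same rib, whole
- rack: the whole draining tray: base, tray and prop

How it is judged:
On the way:
1. the empty tray stands on its prop, swung past the dead point onto its stop, with the gripper off it (value of joint prop above 1.55 rad and contact force between the fingers and rack below 0.3 N and horizontal distance between each of brush_a_mid, brush_b_mid, loop_a_mid, loop_b_mid, rib_a_mid, rib_b_mid and tray_mid above 0.14 m), for 0.3 s.
At the end, for the whole second after the job is handed in: The prop rests past its dead point on its stop (over 1.55 rad); every brush lies in the left bay, every loop tool in the middle bay and every rib in the right bay: its middle between the bay's walls and less than 26 mm off the bay floor, lengthwise to within 0.6 rad, either end up, at rest (value of joint prop above 1.55 rad and x of brush_a_mid in the frame of bay_left between -0.095 and 0.095 m and y of brush_a_mid in the frame of bay_left between -0.045 and 0.045 m and z of brush_a_mid in the frame of bay_left between -0.01 and 0.026 m and angle between the y axis of each of brush_a_mid, brush_b_mid and the x axis of bay_left, either way round below 0.6 rad and linear speed of each of brush_a, brush_b, loop_a, loop_b, rib_a, rib_b below 0.02 m/s and x of brush_b_mid in the frame of bay_left between -0.095 and 0.095 m and y of brush_b_mid in the frame of bay_left between -0.045 and 0.045 m and z of brush_b_mid in the frame of bay_left between -0.01 and 0.026 m and x of loop_a_mid in the frame of bay_middle between -0.095 and 0.095 m and y of loop_a_mid in the frame of bay_middle between -0.045 and 0.045 m and z of loop_a_mid in the frame of bay_middle between -0.01 and 0.026 m and angle between the y axis of each of loop_a_mid, loop_b_mid and the x axis of bay_middle, either way round below 0.6 rad and x of loop_b_mid in the frame of bay_middle between -0.095 and 0.095 m and y of loop_b_mid in the frame of bay_middle between -0.045 and 0.045 m and z of loop_b_mid in the frame of bay_middle between -0.01 and 0.026 m and x of rib_a_mid in the frame of bay_right between -0.095 and 0.095 m and y of rib_a_mid in the frame of bay_right between -0.056 and 0.056 m and z of rib_a_mid in the frame of bay_right between -0.01 and 0.026 m and angle between the y axis of each of rib_a_mid, rib_b_mid and the x axis of bay_right, either way round below 0.6 rad and x of rib_b_mid in the frame of bay_right between -0.095 and 0.095 m and y of rib_b_mid in the frame of bay_right between -0.056 and 0.056 m and z of rib_b_mid in the frame of bay_right between -0.01 and 0.026 m); the robot touches nothing.
Of brush_a, brush_b, loop_a, loop_b, rib_a, rib_b only 5 to 6 are there at a start; the rules pass over those that are not, and their reading is None.
At some moment in a run one of brush_a, brush_b, loop_a, loop_b, rib_a, rib_b may be knocked a few centimetres aside while the robot is not near it.
Once in a run the grip may slacken for a moment while it holds something.
It also fails if it takes over 208 s, if anything falls off the work surface, if the arm or the gripper's body presses on something with over 40 N, if the wrist force passes 120 N, or if a joint passes its speed limit or range.

## Working session

There is one attempt and no reset: what is moved stays moved. The work goes in short steps, Python scripts to look and compute and a shell command to move; the robot and the scene stay as the last step left them, time stands still between calls to the robot, and variables do not carry over. Pictures are saved under pics/ and viewed, at most 14 in all, crops included, and the job is handed in when it is done.

```bash
ls; mkdir -p pics; cat > h.py <<'E'
import cv2, numpy as np
from cell import r, eyes
def snap(cam, name, crop=None, scale=1):
    m=eyes.camera_model(cam); im=eyes.capture(cam)
    np.savez(f'pics/{name}.npz', K=m['camera_matrix'], T=m['world_to_cam'], im=im)
    cv2.imwrite(f'pics/{name}.png', im); return im
def load(name):
    d=np.load(f'pics/{name}.npz'); return np.array(d['K']),np.array(d['T']),d['im']
def px2w(name,uv,z):
    K,T,_=load(name); R,t=T[:3,:3],T[:3,3]
    o=-R.T@t; d=R.T@np.linalg.solve(K,[uv[0],uv[1],1]); return o+d*(z-o[2])/d[2]
def w2px(name,p):
    K,T,_=load(name); c=K@(T[:3,:3]@np.array(p)+T[:3,3]); return c[:2]/c[2]
E
python3 - <<'E'
from h import *
a=snap('top','top0'); b=snap('side','side0')
s=r.sense(); print({k:np.round(v,3) for k,v in s.items()})
for n in('top0','side0'):
    K,T,_=load(n); print(K.round(1), (-T[:3,:3].T@T[:3,3]).round(3))
E
```

```text
pics
{'time_s': np.float64(0.1), 'qpos': array([ 0.937,  0.313,  1.498, -0.   ,  1.331, -0.223]), 'qd': array([-0.001, -0.   ,  0.   ,  0.001, -0.001,  0.   ]), 'joint_torque': array([ 2.0000e-03, -4.1290e+01, -2.6015e+01, -0.0000e+00,  3.0000e-03,
       -0.0000e+00]), 'eef_pos': array([0.21 , 0.481, 0.404]), 'tool_rot': array([-0.   ,  0.204,  0.979, -0.   ]), 'ft_force': array([ 0.369, -0.383, -0.138]), 'torque': array([-0.057, -0.009, -0.036]), 'grip_force': np.float64(0.0), 'gripper_width': np.float64(0.998)}
[[592.2   0.  321.7]
 [  0.  592.2 231.9]
 [  0.    0.    1. ]] [ 0.1   -0.01   1.587]
[[447.1   0.  325.1]
 [  0.  447.1 235.4]
 [  0.    0.    1. ]] [ 0.022 -0.914  0.645]
```

View pics/top0.png

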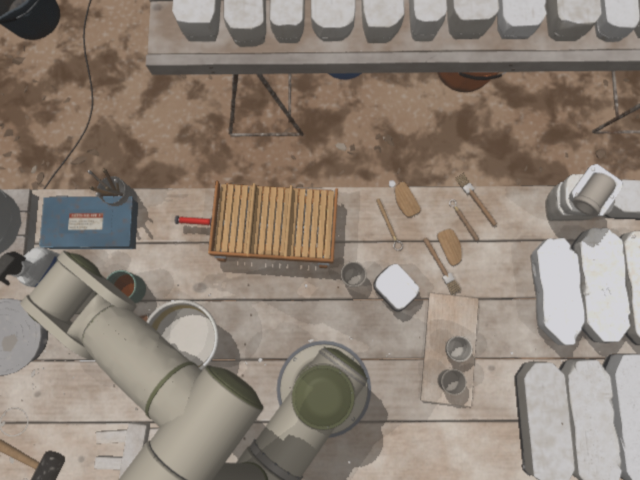

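View pics/side0.png

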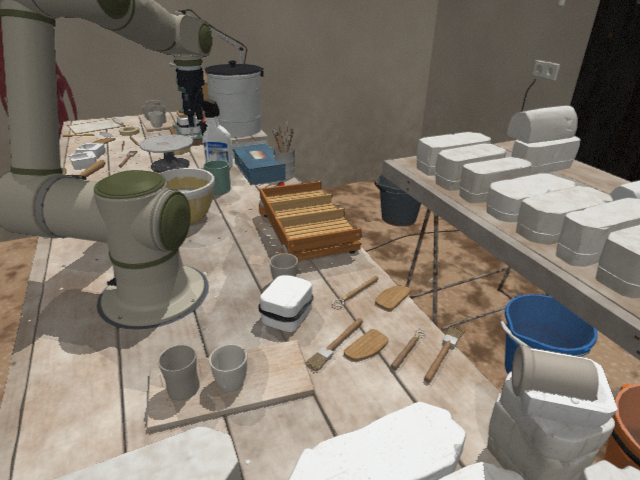

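The tray is at about (275,223) in the top view, with its red handle at (192,221). Six tools lie to the right: loops near (390,225) and (465,220), ribs near (405,200) and (450,247), brushes near (440,262) and (477,200).

```bash
python3 - <<'E'
from h import *
K,T,im=load('top0')
a=cv2.resize(im[165:300,365:515],None,fx=4,fy=4,interpolation=cv2.INTER_CUBIC)
b=cv2.resize(im[165:300,165:350],None,fx=4,fy=4,interpolation=cv2.INTER_CUBIC)
cv2.imwrite('pics/c1.png',a);cv2.imwrite('pics/c2.png',b)
# base axis & scale
for uv,z in [((192,221),.04),((275,188),0)]: print(px2w('top0',uv,z).round(3))
E
```

```text
[0.438 0.349 0.04 ]
[0.539 0.131 0.   ]
```

View pics/c1.png

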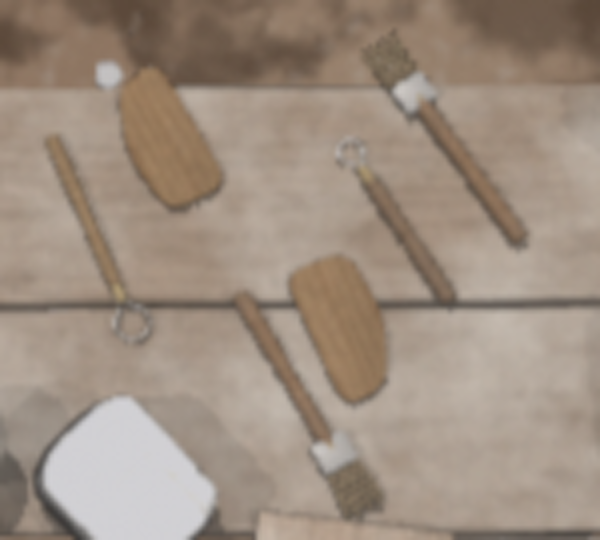

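View pics/c2.png

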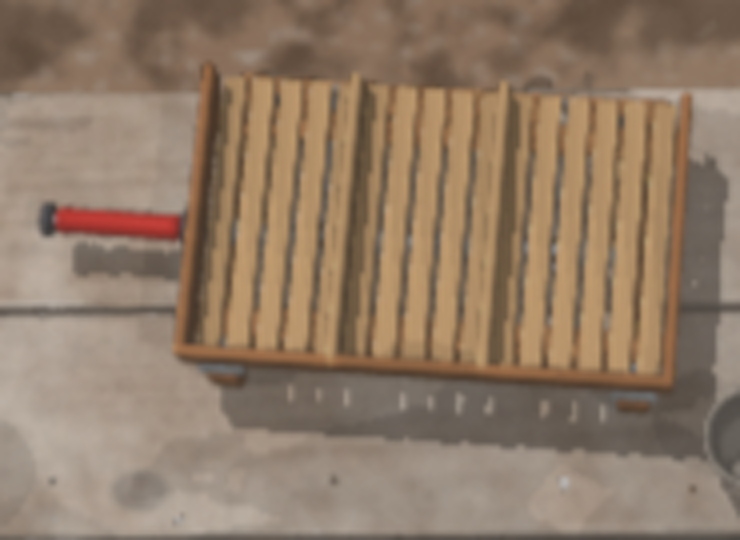

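The first crop shows all six tools clearly. Loop_a's handle runs (52,140)-(122,298), loop_b's (368,175)-(447,298), and the brush handles (243,297)-(325,438) and (425,105)-(518,242). The ribs are centred near (171,138) and (340,328). In the second crop the red sleeve runs (55,219)-(180,226), and the tray's low edge runs (180,350)-(670,380).

```bash
cat > m.py <<'E'
from h import *
def c(o,p): return (o+ (p[0]+.5)/4-.5, 165+(p[1]+.5)/4-.5)
def seg(n,o,p,q,z):
    a=px2w('top0',c(o,p),z);b=px2w('top0',c(o,q),z);d=b-a
    print(n,'mid',((a+b)/2).round(4),'len',np.linalg.norm(d).round(4),'ang',np.arctan2(d[1],d[0]).round(3),a.round(3),b.round(3))
seg('loop_a',365,(52,140),(122,298),.006)
seg('loop_b',365,(447,298),(368,175),.006)
seg('brush1',365,(243,297),(325,438),.0065)
seg('brush2',365,(518,242),(425,105),.0065)
seg('grip',165,(55,219),(180,226),.04)
seg('lowedge',165,(180,350),(672,382),.074)
seg('leftwall',165,(180,350),(208,68),.074)
seg('rightwall',165,(672,382),(687,98),.074)
E
python3 m.py; python3 - <<'E'
from h import *
K,T,im=load('top0'); hsv=cv2.cvtColor(im,cv2.COLOR_BGR2HSV)
for n,(x0,y0,x1,y1) in dict(rib1=(393,181,421,218),rib2=(437,228,463,266)).items():
    # segment by distance in colour from the centre of the rib
    lab=cv2.cvtColor(im,cv2.COLOR_BGR2LAB).astype(float)
    cx,cy=((408,199) if n=='rib1' else (450,247))
    ref=np.median(lab[cy-4:cy+5,cx-4:cx+5].reshape(-1,3),0)
    m=(np.linalg.norm((lab-ref)[:,:,1:],axis=2)<9).astype('uint8'); mm=np.zeros_like(m); mm[y0:y1,x0:x1]=m[y0:y1,x0:x1]
    k,l,st,ce=cv2.connectedComponentsWithStats(mm); i=1+st[1:,4].argmax()
    cn=cv2.findContours((l==i).astype('uint8'),0,2)[0][0]
    pts=np.array([px2w('top0',p[0],.008)[:2] for p in cn],'float32')
    (c,wh,a)=cv2.minAreaRect(pts); print(n,np.round(c,4),np.round(wh,3),a, st[i])
E
```

```text
loop_a mid [ 0.4468 -0.1743  0.006 ] len 0.1194 ang -2.756 [ 0.502 -0.152  0.006] [ 0.391 -0.197  0.006]
loop_b mid [ 0.433 -0.392  0.006] len 0.099 ang 0.52 [ 0.39  -0.417  0.006] [ 0.476 -0.367  0.006]
brush1 mid [ 0.3434 -0.3041  0.0065] len 0.109 ang -2.654 [ 0.392 -0.279  0.006] [ 0.295 -0.33   0.006]
brush2 mid [ 0.4767 -0.4378  0.0065] len 0.1127 ang 0.54 [ 0.428 -0.467  0.006] [ 0.525 -0.409  0.006]
grip mid [0.4401 0.3439 0.04  ] len 0.0842 ang -1.634 [0.443 0.386 0.04 ] [0.437 0.302 0.04 ]
lowedge mid [0.3363 0.1331 0.074 ] len 0.3193 ang -1.642 [0.348 0.292 0.074] [ 0.325 -0.026  0.074]
leftwall mid [0.4424 0.2861 0.074 ] len 0.1897 ang -0.066 [0.348 0.292 0.074] [0.537 0.28  0.074]
rightwall mid [ 0.4196 -0.0318  0.074 ] len 0.1897 ang -0.061 [ 0.325 -0.026  0.074] [ 0.514 -0.038  0.074]
rib1 [ 0.5073 -0.2261] [0.106 0.054] 22.997941970825195 [395 181  26  36 599]
rib2 [ 0.3716 -0.3472] [0.097 0.05 ] 23.754384994506836 [437 229  25  36 591]
```

Everything agrees with the given sizes: sleeve 84 mm, ribs about 100 x 52 mm, rack yaw about -0.067 rad. I'm moving above the outer half of the handle at about (0.441, 0.359).

```bash
python3 -m jog '[{"fingers":-1,"slide":[0.033,-0.0174,-0.012],"spin":-0.1754},{"fingers":-1,"slide":[0.033,-0.0174,-0.012],"spin":-0.1754},{"fingers":-1,"slide":[0.033,-0.0174,-0.012],"spin":-0.1754},{"fingers":-1,"slide":[0.033,-0.0174,-0.012],"spin":-0.1754},{"fingers":-1,"slide":[0.033,-0.0174,-0.012],"spin":-0.1754},{"fingers":-1,"slide":[0.033,-0.0174,-0.012],"spin":-0.1754},{"fingers":-1,"slide":[0.033,-0.0176,-0.012],"spin":-0.1756},{"fingers":-1,"slide":[0,0,0],"spin":0},{"fingers":-1,"slide":[0,0,0],"spin":0}]' 60
python3 - <<'E'
from h import *
snap('wrist','w1'); s=r.sense(); print(s['qpos'].round(3),s['eef_pos'].round(4),s['tool_rot'].round(3),s['time_s'])
e=np.array(s['eef_pos'])
for n,p in dict(ip=(.437,.302,.04),op=(.443,.386,.04)).items(): print(n,w2px('w1',p).round(1))
E
```

```text
time_s: 1.23
eef_pos: [0.4402, 0.3596, 0.3207]
tool_rot: [-0.0, 0.73, 0.683, -0.0]
ft_force: [-0.3, 1.1, 0.5]
gripper_width: 0.997
grip_force: 0.0
[0.479 0.482 1.479 0.    1.18  0.545] [0.44   0.3598 0.321 ] [-0.     0.73   0.684  0.   ] 1.275
ip [317.9 310.1]
op [318.4 202.7]
```

View pics/w1.png

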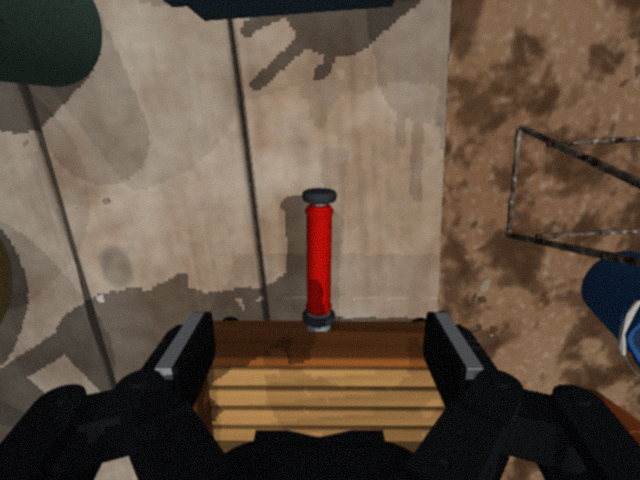

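The wrist view shows the sleeve from (318,205) to (319,315), centred between the fingers and where the projection put it. I'm descending and gripping.

```bash
python3 -m jog '[{"fingers":-1,"slide":[0,0,-0.042],"spin":0},{"fingers":-1,"slide":[0,0,-0.042],"spin":0},{"fingers":-1,"slide":[0,0,-0.042],"spin":0},{"fingers":-1,"slide":[0,0,0],"spin":0},{"fingers":1,"slide":[0,0,0],"spin":0},{"fingers":1,"slide":[0,0,0],"spin":0},{"fingers":1,"slide":[0,0,0],"spin":0},{"fingers":1,"slide":[0,0,0],"spin":0},{"fingers":1,"slide":[0,0,0],"spin":0},{"fingers":1,"slide":[0,0,0],"spin":0}]' 60
```

```text
time_s: 2.52
eef_pos: [0.4403, 0.3595, 0.1954]
tool_rot: [-0.0, 0.731, 0.683, -0.0]
ft_force: [-4.9, -0.4, 6.6]
gripper_width: 0.19
grip_force: 58.3
```

```bash
python3 -m jog '[{"fingers":1,"slide":[0.0007,0,0.0099],"spin":0},{"fingers":1,"slide":[0.002,-0.0001,0.0097],"spin":0},{"fingers":1,"slide":[0.0033,-0.0002,0.0094],"spin":0},{"fingers":1,"slide":[0.0047,-0.0003,0.0087],"spin":0},{"fingers":1,"slide":[0.0058,-0.0004,0.008],"spin":0},{"fingers":1,"slide":[0.0068,-0.0005,0.0072],"spin":0}]' 80; python3 -m jog '[{"fingers":1,"slide":[0.0078,-0.0005,0.0062],"spin":0},{"fingers":1,"slide":[0.0085,-0.0006,0.0051],"spin":0},{"fingers":1,"slide":[0.0092,-0.0006,0.0038],"spin":0},{"fingers":1,"slide":[0.0095,-0.0006,0.0026],"spin":0},{"fingers":1,"slide":[0.0099,-0.0007,0.0012],"spin":0},{"fingers":1,"slide":[0.0099,-0.0007,-0.0002],"spin":0},{"fingers":1,"slide":[0.002,0,-0.0002],"spin":0},{"fingers":1,"slide":[0,0,0],"spin":0}]' 80
```

```text
time_s: 3.28
eef_pos: [0.4625, 0.3581, 0.2468]
tool_rot: [-0.002, 0.731, 0.683, -0.003]
ft_force: [-9.2, 2.0, -1.2]
gripper_width: 0.179
grip_force: 80.4
time_s: 4.28
eef_pos: [0.5196, 0.3542, 0.267]
tool_rot: [-0.001, 0.731, 0.683, -0.003]
ft_force: [-17.8, -6.5, 15.2]
gripper_width: 0.187
grip_force: 82.9
```

```bash
python3 -m jog '[{"fingers":0,"slide":[0,0,0],"spin":0},{"fingers":0,"slide":[0,0,0],"spin":0},{"fingers":0,"slide":[0,0,0],"spin":0},{"fingers":0,"slide":[0,0,0],"spin":0},{"fingers":0,"slide":[0,0,0.05],"spin":0},{"fingers":0,"slide":[0,0,0.05],"spin":0},{"fingers":0,"slide":[-0.01,0,0.05],"spin":0},{"fingers":0,"slide":[-0.03,0.01,0],"spin":0},{"fingers":0,"slide":[-0.06,0.02,0],"spin":0.1},{"fingers":0,"slide":[-0.06,0.02,0],"spin":0.1},{"fingers":0,"slide":[-0.06,0.02,0],"spin":0.1},{"fingers":0,"slide":[-0.03,0.01,0],"spin":0}]' 60
python3 - <<'E'
from h import *
a=snap('top','top1'); b=snap('side','side1')
A=cv2.resize(a[165:300,165:350],None,fx=3,fy=3,interpolation=cv2.INTER_CUBIC)
cv2.imwrite('pics/c3.png',A)
B=cv2.resize(b[160:400,220:500],None,fx=2,fy=2,interpolation=cv2.INTER_CUBIC)
cv2.imwrite('pics/c4.png',B)
# expected raised wall tops with hinge guess
ex=np.array([np.cos(-.067),np.sin(-.067),0]);ey=np.array([-ex[1],ex[0],0])
h=np.array([.4401,.3439,0])-.215*ey
for hx in (-.092,-.087,-.082):
  for y in(.158,-.158):
    for s in(0,.197):
      p=h+ex*(hx+s*np.cos(.4)-.038*np.sin(.4))+ey*y; p[2]=.048+s*np.sin(.4)+.038*np.cos(.4)
      print(hx,y,s,p.round(3),((w2px('top1',p)-165+.5)*3-.5).round(0))
E
```

```text
time_s: 5.78
eef_pos: [0.2703, 0.4339, 0.4165]
tool_rot: [-0.0, 0.619, 0.785, 0.0]
ft_force: [0.4, -0.6, 0.2]
gripper_width: 0.496
grip_force: 0.0
-0.092 0.158 0 [0.33  0.294 0.083] [130. 281.]
-0.092 0.158 0.197 [0.511 0.282 0.16 ] [134.  53.]
-0.092 -0.158 0 [ 0.309 -0.021  0.083] [498. 304.]
-0.092 -0.158 0.197 [ 0.49  -0.033  0.16 ] [512.  75.]
-0.087 0.158 0 [0.335 0.294 0.083] [131. 276.]
-0.087 0.158 0.197 [0.516 0.282 0.16 ] [134.  47.]
-0.087 -0.158 0 [ 0.314 -0.021  0.083] [499. 298.]
-0.087 -0.158 0.197 [ 0.495 -0.034  0.16 ] [512.  69.]
-0.082 0.158 0 [0.34  0.294 0.083] [131. 270.]
-0.082 0.158 0.197 [0.521 0.281 0.16 ] [135.  41.]
-0.082 -0.158 0 [ 0.319 -0.022  0.083] [499. 292.]
-0.082 -0.158 0.197 [ 0.5   -0.034  0.16 ] [512.  63.]
```

View pics/c3.png

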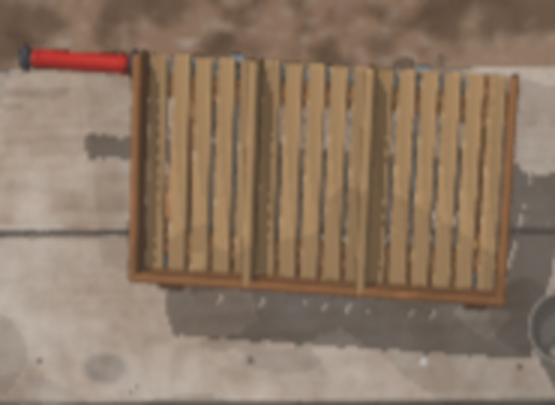

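View pics/c4.png

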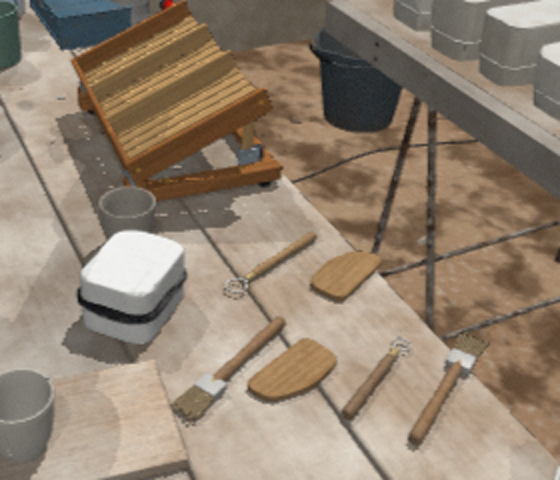

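The tray stands on its prop and matches the predicted wall tops to about 3 mm: low-left (133,278), far-left (137,53), low-right (500,300), far-right (515,77). The side view shows no tool has moved. The next pick is loop_a.

```bash
python3 -m jog '[{"fingers":-0.18,"slide":[0.0161,-0.0553,0],"spin":-0.129},{"fingers":-0.18,"slide":[0.0161,-0.0553,0],"spin":-0.129},{"fingers":-0.18,"slide":[0.0161,-0.0553,0],"spin":-0.129},{"fingers":-0.18,"slide":[0.0161,-0.0553,0],"spin":-0.129},{"fingers":-0.18,"slide":[0.0161,-0.0553,0],"spin":-0.129},{"fingers":-0.18,"slide":[0.0161,-0.0553,0],"spin":-0.129},{"fingers":-0.18,"slide":[0.0161,-0.0553,0],"spin":-0.129},{"fingers":-0.18,"slide":[0.0161,-0.0553,0],"spin":-0.129},{"fingers":-0.18,"slide":[0.0161,-0.0553,-0.02],"spin":-0.129},{"fingers":-0.18,"slide":[0.0161,-0.0553,-0.04],"spin":-0.129},{"fingers":-0.18,"slide":[0.0161,-0.0553,-0.04],"spin":-0.129},{"fingers":-0.18,"slide":[0,0,0],"spin":0}]' 60
cat > near.py <<'E'
import sys
from h import *
n=sys.argv[1]; snap('wrist',n); s=r.sense()
q=s['tool_rot']; w,x,y,z=q
ya=np.arctan2(1-2*(x*x+z*z),2*(x*y-w*z)); print('t',s['time_s'],'pos',s['eef_pos'].round(4),'yang',ya.round(3),'q',s['qpos'].round(2))
np.save('pics/last.npy',[*s['eef_pos'],ya])
for a in sys.argv[2:]:
    p=eval(a); print(a,w2px(n,p).round(0))
E
python3 near.py w2 '(.502,-.152,.006)' '(.391,-.197,.006)' '(.4468,-.1743,.006)'
```

```text
time_s: 7.38
eef_pos: [0.4464, -0.1661, 0.322]
tool_rot: [-0.002, 0.982, 0.188, -0.002]
ft_force: [-0.4, -0.0, 0.7]
gripper_width: 0.588
grip_force: 0.0
t 7.425 pos [ 0.4464 -0.1646  0.3237] yang -1.189 q [-0.6   0.29  1.75 -0.    1.1   0.59]
(.502,-.152,.006) [330. 153.]
(.391,-.197,.006) [330. 295.]
(.4468,-.1743,.006) [330. 228.]
```

View pics/w2.png

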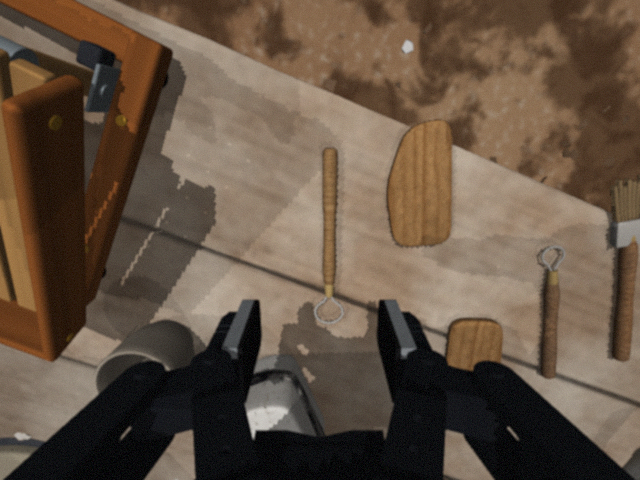

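The wrist view puts loop_a's handle at (330,150)-(329,295), as predicted. Rib1 is centred at (421,184), loop_b's handle runs (553,270)-(549,377), and brush2's (628,242)-(622,360). I'm descending on loop_a.

```bash
python3 -m jog '[{"fingers":0.1,"slide":[0,-0.009,-0.04],"spin":0},{"fingers":0.1,"slide":[0,0,-0.04],"spin":0},{"fingers":0.1,"slide":[0,0,-0.02],"spin":0},{"fingers":0.1,"slide":[0,0,0],"spin":0},{"fingers":0.1,"slide":[0,0,0],"spin":0}]' 60
python3 - <<'E'
from h import *
for n,uv,z in [('rib1',(421,184),.008),('loopb h',(549,377),.006),('loopb f',(553,270),.006),('br2 h',(622,360),.0065),('br2 f',(628,242),.0065)]: print(n,px2w('w2',uv,z).round(4))
E
```

```text
time_s: 8.05
eef_pos: [0.4469, -0.1717, 0.2263]
tool_rot: [0.001, 0.982, 0.191, 0.001]
ft_force: [-0.4, 0.3, 0.4]
gripper_width: 0.453
grip_force: 0.0
rib1 [ 0.5068 -0.2262  0.008 ]
loopb h [ 0.3883 -0.4204  0.006 ]
loopb f [ 0.4826 -0.3629  0.006 ]
br2 h [ 0.4295 -0.4715  0.0065]
br2 f [ 0.5266 -0.4055  0.0065]
```

```bash
python3 -m jog '[{"fingers":0.1,"slide":[0,-0.0025,-0.03],"spin":0},{"fingers":0.1,"slide":[0,0,-0.0213],"spin":0},{"fingers":0.1,"slide":[0,0,0],"spin":0},{"fingers":1,"slide":[0,0,0],"spin":0},{"fingers":1,"slide":[0,0,0],"spin":0},{"fingers":1,"slide":[0,0,0],"spin":0},{"fingers":1,"slide":[0,0,0],"spin":0}]' 40; python3 -m jog '[{"fingers":1,"slide":[0,0,0.03],"spin":0},{"fingers":1,"slide":[0,0,0.06],"spin":0},{"fingers":1,"slide":[0,0,0.06],"spin":0},{"fingers":1,"slide":[0,0,0],"spin":0}]'
```

```text
time_s: 8.93
eef_pos: [0.4468, -0.1745, 0.1749]
tool_rot: [0.001, 0.982, 0.191, 0.001]
ft_force: [-0.7, 0.5, 6.0]
gripper_width: 0.124
grip_force: 40.0
time_s: 9.43
eef_pos: [0.4468, -0.1744, 0.3283]
tool_rot: [0.004, 0.982, 0.191, 0.003]
ft_force: [-0.1, -0.3, -1.0]
gripper_width: 0.122
grip_force: 39.3
```

```bash
python3 -m jog '[{"fingers":1,"slide":[0,0,0.05],"spin":0},{"fingers":1,"slide":[0,0.03,0],"spin":-0.06},{"fingers":1,"slide":[0,0.05,0],"spin":-0.065},{"fingers":1,"slide":[0,0.055,0],"spin":-0.065},{"fingers":1,"slide":[0,0.055,0],"spin":-0.065},{"fingers":1,"slide":[-0.002,0.055,0],"spin":-0.065},{"fingers":1,"slide":[-0.002,0.05,0],"spin":-0.065},{"fingers":1,"slide":[0,0.034,0],"spin":-0.068},{"fingers":1,"slide":[0,0,0],"spin":0},{"fingers":1,"slide":[0,0,0],"spin":0},{"fingers":1,"slide":[0,0,0],"spin":0}]' 
python3 near.py w3 '(.4422,.1544,.106)'
```

```text
time_s: 10.8
eef_pos: [0.4426, 0.1538, 0.3734]
tool_rot: [0.0, 0.999, -0.035, -0.0]
ft_force: [-1.0, -0.4, -0.5]
gripper_width: 0.115
grip_force: 39.3
t 10.85 pos [0.4426 0.1539 0.3734] yang -1.641 q [ 0.08  0.22  1.71 -0.    1.22  1.72]
(.4422,.1544,.106) [319. 247.]
```

View pics/w3.png

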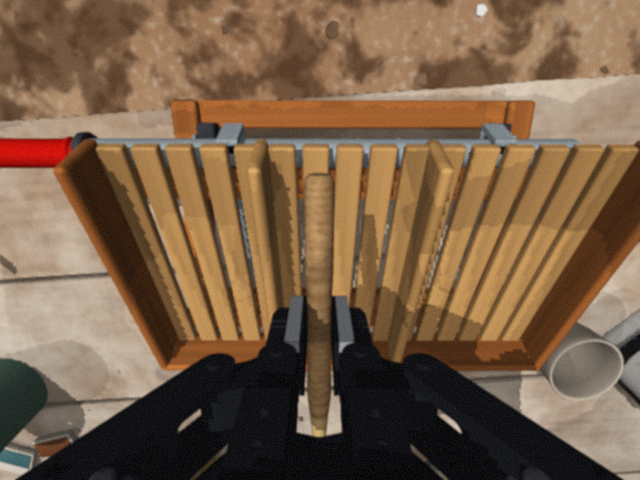

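The held loop tool sits over the middle bay, near column 318, with the dividers at about 268 and 420 on that row. It is aligned, about 16 mm left of the bay's centre, as intended. I'm lowering it.

```bash
python3 -m jog '[{"fingers":1,"slide":[0,0,-0.04],"spin":0},{"fingers":1,"slide":[0,0,-0.027],"spin":0},{"fingers":1,"slide":[0,0,-0.005],"spin":0},{"fingers":1,"slide":[0,0,-0.005],"spin":0},{"fingers":1,"slide":[0,0,0],"spin":0}]' 20;  python3 -m jog '[{"fingers":1,"slide":[0,0,-0.004],"spin":0},{"fingers":1,"slide":[0,0,-0.004],"spin":0},{"fingers":1,"slide":[0,0,0],"spin":0}]' 20
```

```text
time_s: 11.48
eef_pos: [0.4424, 0.1544, 0.2973]
tool_rot: [0.0, 0.999, -0.035, -0.0]
ft_force: [-4.2, 0.0, 3.2]
gripper_width: 0.122
grip_force: 40.5
time_s: 11.85
eef_pos: [0.4426, 0.1544, 0.2894]
tool_rot: [-0.0, 0.999, -0.035, 0.0]
ft_force: [-4.9, -0.7, 4.4]
gripper_width: 0.127
grip_force: 41.4
```

```bash
python3 -m jog '[{"fingers":1,"slide":[0,0,-0.003],"spin":0},{"fingers":0.47,"slide":[0,0,0],"spin":0},{"fingers":0.47,"slide":[0,0,0],"spin":0},{"fingers":0.47,"slide":[0,0,0],"spin":0},{"fingers":0.47,"slide":[0,0,0.03],"spin":0},{"fingers":0.3,"slide":[0,0,0.06],"spin":0},{"fingers":0.3,"slide":[0,0,0],"spin":0},{"fingers":0.3,"slide":[0,0,0],"spin":0}]' 60
python3 near.py w4
python3 - <<'E'
from h import *
snap('top','top2')
a,b=load('top1')[2],load('top2')[2]
d=cv2.absdiff(a,b).max(2)[165:300,360:520]; print((d>30).sum(), cv2.boundingRect((d>30).astype('uint8')))
A=cv2.resize(load('w4')[2],(480,360)); B=cv2.resize(b[165:300,350:510],(480,405)); cv2.imwrite('pics/c5.png',np.vstack([A[:190],B]))
E
```

```text
time_s: 12.85
eef_pos: [0.4423, 0.1546, 0.375]
tool_rot: [0.0, 0.999, -0.035, -0.0]
ft_force: [-1.1, -0.3, -0.4]
gripper_width: 0.351
grip_force: 0.0
t 12.9 pos [0.4423 0.1546 0.3745] yang -1.64 q [ 0.09  0.22  1.71 -0.    1.22  1.73]
152 (16, 34, 24, 43)
```

View pics/c5.png

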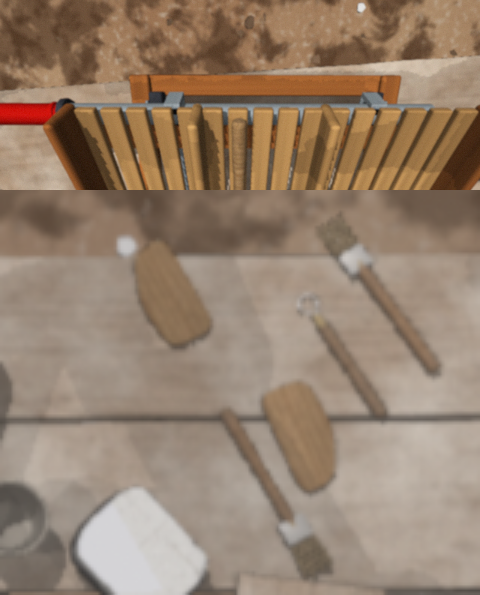

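Loop_a lies in the middle bay, seen at (240,120) in the crop. The image difference shows only loop_a gone, so no other tool has moved. Rib1 is next.

```bash
python3 -m jog '[{"fingers":-0.65,"slide":[0.0081,-0.0476,0],"spin":0.0588},{"fingers":-0.65,"slide":[0.0081,-0.0476,0],"spin":0.0588},{"fingers":-0.65,"slide":[0.0081,-0.0476,0],"spin":0.0588},{"fingers":-0.65,"slide":[0.0081,-0.0476,0],"spin":0.0588},{"fingers":-0.65,"slide":[0.0081,-0.0476,0],"spin":0.0588},{"fingers":-0.65,"slide":[0.0081,-0.0476,0],"spin":0.0588},{"fingers":-0.65,"slide":[0.0081,-0.0476,-0.04],"spin":0.0588},{"fingers":-0.65,"slide":[0.0081,-0.0476,-0.05],"spin":0.0588},{"fingers":-0.65,"slide":[0,0,-0.05],"spin":0},{"fingers":-0.65,"slide":[0,0,0],"spin":0},{"fingers":-0.65,"slide":[0,0,0],"spin":0}]' 60
```

```text
time_s: 14.32
eef_pos: [0.5069, -0.2211, 0.2421]
tool_rot: [0.001, 0.98, 0.2, 0.001]
ft_force: [-0.2, -0.1, 0.8]
gripper_width: 0.828
grip_force: 0.0
```

```bash
python3 -m jog '[{"fingers":-0.65,"slide":[0,-0.005,-0.04],"spin":0},{"fingers":-0.6,"slide":[0,0,-0.022],"spin":0},{"fingers":-0.6,"slide":[0,0,-0.01],"spin":0},{"fingers":-0.6,"slide":[0,0,0],"spin":0},{"fingers":1,"slide":[0,0,0],"spin":0},{"fingers":1,"slide":[0,0,0],"spin":0},{"fingers":1,"slide":[0,0,0],"spin":0},{"fingers":1,"slide":[0,0,0],"spin":0},{"fingers":1,"slide":[0,0,0],"spin":0}]' 50; python3 -m jog '[{"fingers":1,"slide":[0,0,0.03],"spin":0},{"fingers":1,"slide":[0,0,0.06],"spin":0},{"fingers":1,"slide":[0,0,0.06],"spin":0},{"fingers":1,"slide":[0,0,0.05],"spin":0},{"fingers":1,"slide":[0,0,0],"spin":0}]'
```

```text
time_s: 15.45
eef_pos: [0.5071, -0.2265, 0.1711]
tool_rot: [0.001, 0.98, 0.199, 0.001]
ft_force: [-2.1, 2.1, 12.3]
gripper_width: 0.544
grip_force: 54.9
time_s: 16.08
eef_pos: [0.5065, -0.2261, 0.3735]
tool_rot: [0.003, 0.98, 0.199, 0.003]
ft_force: [-0.1, 0.8, -0.6]
gripper_width: 0.543
grip_force: 51.6
```

```bash
python3 -m jog '[{"fingers":1,"slide":[-0.0183,0.0429,0],"spin":-0.078},{"fingers":1,"slide":[-0.0183,0.0429,0],"spin":-0.078},{"fingers":1,"slide":[-0.0183,0.0429,0],"spin":-0.078},{"fingers":1,"slide":[-0.0183,0.0429,0],"spin":-0.078},{"fingers":1,"slide":[-0.0183,0.0429,0],"spin":-0.078},{"fingers":1,"slide":[-0.018,0.0426,0],"spin":-0.077},{"fingers":1,"slide":[0,0,0],"spin":0},{"fingers":1,"slide":[0,0,0],"spin":0},{"fingers":1,"slide":[0,0,-0.03],"spin":0},{"fingers":1,"slide":[0,0,0],"spin":0}]'
```

```text
time_s: 17.32
eef_pos: [0.3969, 0.0301, 0.3374]
tool_rot: [-0.0, 0.999, -0.033, -0.002]
ft_force: [0.6, 0.3, 0.5]
gripper_width: 0.542
grip_force: 51.6
```

```bash
python3 -m jog '[{"fingers":1,"slide":[0,0.001,-0.04],"spin":0},{"fingers":1,"slide":[0,0,-0.012],"spin":0},{"fingers":1,"slide":[0,0,-0.005],"spin":0},{"fingers":1,"slide":[0,0,0],"spin":0}]' 25;  python3 -m jog '[{"fingers":1,"slide":[0,0,-0.004],"spin":0},{"fingers":1,"slide":[0,0,-0.003],"spin":0},{"fingers":1,"slide":[0,0,0],"spin":0}]' 25
```

```text
time_s: 17.82
eef_pos: [0.3973, 0.0317, 0.2824]
tool_rot: [0.0, 0.999, -0.033, 0.001]
ft_force: [0.7, 0.2, -0.3]
gripper_width: 0.544
grip_force: 51.6
time_s: 18.2
eef_pos: [0.3971, 0.0318, 0.2749]
tool_rot: [0.0, 0.999, -0.033, 0.0]
ft_force: [0.4, -1.1, 2.6]
gripper_width: 0.544
grip_force: 51.4
```

```bash
python3 -m jog '[{"fingers":1,"slide":[0,0,-0.004],"spin":0},{"fingers":1,"slide":[0,0,0],"spin":0},{"fingers":-0.45,"slide":[0,0,0],"spin":0},{"fingers":-0.45,"slide":[0,0,0],"spin":0},{"fingers":-0.45,"slide":[0,0,0],"spin":0},{"fingers":-0.45,"slide":[0,0,0.02],"spin":0},{"fingers":-0.45,"slide":[0,0,0.05],"spin":0},{"fingers":-0.45,"slide":[0,0,0.04],"spin":0},{"fingers":-0.45,"slide":[0,0,0],"spin":0}]' 60
cat > diff.py <<'E'
import sys
from h import *
a,b=sys.argv[1:3]; snap('top',b); x,y=load(a)[2],load(b)[2]
d=(cv2.absdiff(x,y).max(2)>30).astype('uint8'); d[:165]=0;d[300:]=0;d[:,:200]=0;d[:,520:]=0
n,l,s,c=cv2.connectedComponentsWithStats(cv2.dilate(d,np.ones((3,3))))
for i in range(1,n):
    if s[i,4]>40: print(s[i],c[i].round(0))
E
python3 near.py w5
python3 diff.py top2 top3
```

```text
time_s: 19.32
eef_pos: [0.3971, 0.0319, 0.3828]
tool_rot: [0.0, 0.999, -0.033, 0.003]
ft_force: [-0.0, -0.1, -1.6]
gripper_width: 0.722
grip_force: 0.0
t 19.375 pos [0.3969 0.0319 0.3811] yang -1.637 q [-0.22  0.05  1.88 -0.    1.21  1.42]
[  205   164   138   137 13382] [269. 222.]
[393 181  29  38 705] [406. 201.]
[341 273  26  26 306] [352. 285.]
[211 280  14  21 158] [215. 292.]
[303 282  34  17 338] [318. 292.]
[368 287   6  12  47] [371. 293.]
[377 287  10  11  70] [382. 291.]
```

```bash
python3 -m jog '[{"fingers":0.3,"slide":[-0.0067,-0.0489,0],"spin":0.0793},{"fingers":0.3,"slide":[-0.0067,-0.0489,0],"spin":0.0793},{"fingers":0.3,"slide":[-0.0067,-0.0489,0],"spin":0.0793},{"fingers":0.3,"slide":[-0.0067,-0.0489,0],"spin":0.0793},{"fingers":0.3,"slide":[-0.0067,-0.0489,0],"spin":0.0793},{"fingers":0.3,"slide":[-0.0067,-0.0489,0],"spin":0.0793},{"fingers":0.3,"slide":[-0.0067,-0.0489,-0.03],"spin":0.0793},{"fingers":0.3,"slide":[0,0,-0.03],"spin":0},{"fingers":0.3,"slide":[0,0,0],"spin":0},{"fingers":0.3,"slide":[0,0,0],"spin":0}]' 60
python3 near.py w6 '(.392,-.279,.0065)' '(.3434,-.3041,.0065)' '(.3716,-.3472,.008)' '(.433,-.392,.006)'
```

```text
time_s: 20.68
eef_pos: [0.3503, -0.3101, 0.3212]
tool_rot: [0.0, 0.97, 0.243, 0.0]
ft_force: [-0.8, -1.6, 0.1]
gripper_width: 0.35
grip_force: 0.0
t 20.725 pos [ 0.3503 -0.3101  0.3215] yang -1.081 q [-0.98  0.28  1.78  0.    1.08  0.1 ]
(.392,-.279,.0065) [308. 162.]
(.3434,-.3041,.0065) [308. 231.]
(.3716,-.3472,.008) [372. 226.]
(.433,-.392,.006) [461. 184.]
```

View pics/w6.png

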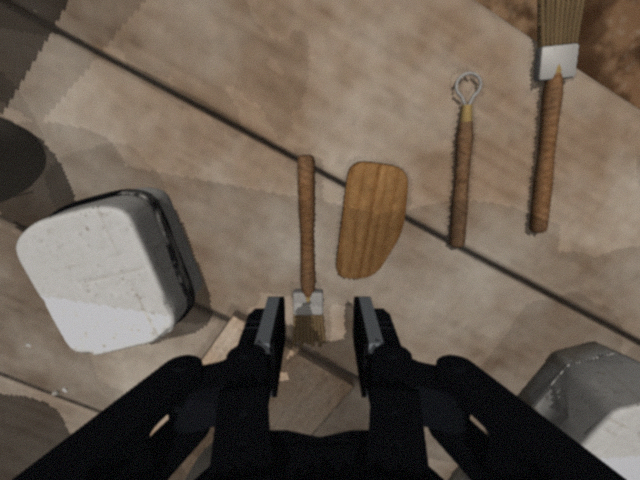

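The wrist view shows brush1's handle at (306,155)-(308,293). Rib2's left edge is at column 344 on row 200, so the gap is about 26 mm and enough for a finger. Loop_b's handle is (467,120)-(457,245), brush2's (557,85)-(540,230).

```bash
python3 -m jog '[{"fingers":0.3,"slide":[0.0081,0.0162,-0.04],"spin":0},{"fingers":0.3,"slide":[0,0,-0.05],"spin":0},{"fingers":0.3,"slide":[0,0,-0.035],"spin":0},{"fingers":0.3,"slide":[0,0,0],"spin":0},{"fingers":0.3,"slide":[0,0,0],"spin":0}]' 60
```

```text
time_s: 21.35
eef_pos: [0.3587, -0.2946, 0.1974]
tool_rot: [0.001, 0.97, 0.242, 0.001]
ft_force: [0.3, 0.6, 0.3]
gripper_width: 0.352
grip_force: 0.0
```

```bash
python3 -m jog '[{"fingers":0.3,"slide":[0,0.0005,-0.012],"spin":0},{"fingers":0.3,"slide":[0,0,-0.0095],"spin":0},{"fingers":0.3,"slide":[0,0,0],"spin":0},{"fingers":1,"slide":[0,0,0],"spin":0},{"fingers":1,"slide":[0,0,0],"spin":0},{"fingers":1,"slide":[0,0,0],"spin":0},{"fingers":1,"slide":[0,0,0],"spin":0}]' 50; python3 -m jog '[{"fingers":1,"slide":[0,0,0.03],"spin":0},{"fingers":1,"slide":[0,0,0.06],"spin":0},{"fingers":1,"slide":[0,0,0.06],"spin":0},{"fingers":1,"slide":[0,0,0.05],"spin":0},{"fingers":1,"slide":[0,0,0],"spin":0}]'
```

```text
time_s: 22.22
eef_pos: [0.3583, -0.2938, 0.1744]
tool_rot: [0.0, 0.97, 0.242, 0.0]
ft_force: [0.6, -0.1, 2.4]
gripper_width: 0.134
grip_force: 49.9
time_s: 22.85
eef_pos: [0.3582, -0.2937, 0.3772]
tool_rot: [0.003, 0.97, 0.242, 0.001]
ft_force: [-0.1, -0.0, -1.2]
gripper_width: 0.143
grip_force: 49.4
```

```bash
python3 -m jog '[{"fingers":1,"slide":[0.0099,0.0496,0.02],"spin":-0.0506},{"fingers":1,"slide":[0.0099,0.0496,0],"spin":-0.0506},{"fingers":1,"slide":[0.0099,0.0496,0],"spin":-0.0506},{"fingers":1,"slide":[0.0099,0.0496,0],"spin":-0.0506},{"fingers":1,"slide":[0.0099,0.0496,0],"spin":-0.0506},{"fingers":1,"slide":[0.0099,0.0496,0],"spin":-0.0506},{"fingers":1,"slide":[0.0099,0.0496,0],"spin":-0.0506},{"fingers":1,"slide":[0.0099,0.0496,0],"spin":-0.0506},{"fingers":1,"slide":[0.0099,0.0496,0],"spin":-0.0506},{"fingers":1,"slide":[0.0099,0.0496,0],"spin":-0.0506},{"fingers":1,"slide":[0.0099,0.0496,0],"spin":-0.0506},{"fingers":1,"slide":[0,0,0],"spin":0}]'; python3 -m jog '[{"fingers":1,"slide":[0,0,-0.03],"spin":0},{"fingers":1,"slide":[0,0,0],"spin":0}]'
```

```text
time_s: 24.35
eef_pos: [0.4668, 0.2542, 0.392]
tool_rot: [0.0, 0.999, -0.032, -0.002]
ft_force: [0.5, -0.4, -0.6]
gripper_width: 0.133
grip_force: 49.4
time_s: 24.6
eef_pos: [0.4667, 0.2511, 0.3617]
tool_rot: [0.001, 0.999, -0.034, -0.003]
ft_force: [-0.2, -0.0, -0.1]
gripper_width: 0.139
grip_force: 49.4
```

```bash
python3 -m jog '[{"fingers":1,"slide":[0,0.001,-0.035],"spin":0},{"fingers":1,"slide":[0,0,-0.015],"spin":0},{"fingers":1,"slide":[0,0,-0.006],"spin":0},{"fingers":1,"slide":[0,0,0],"spin":0}]' 25;  python3 -m jog '[{"fingers":1,"slide":[0,0,-0.005],"spin":0},{"fingers":1,"slide":[0,0,-0.005],"spin":0},{"fingers":1,"slide":[0,0,0],"spin":0}]' 25
```

```text
time_s: 25.1
eef_pos: [0.4672, 0.2528, 0.3087]
tool_rot: [-0.0, 0.999, -0.034, 0.0]
ft_force: [-1.0, -0.9, -0.4]
gripper_width: 0.135
grip_force: 49.4
time_s: 25.48
eef_pos: [0.4669, 0.2532, 0.2991]
tool_rot: [-0.0, 0.999, -0.033, 0.0]
ft_force: [-5.2, 0.0, 7.9]
gripper_width: 0.134
grip_force: 51.5
```

Contact is made and the brush is pivoting in the grip. I'm releasing it.

```bash
python3 -m jog '[{"fingers":1,"slide":[0,-0.001,-0.005],"spin":0},{"fingers":1,"slide":[0,0,0],"spin":0},{"fingers":0.45,"slide":[0,0,0],"spin":0},{"fingers":0.45,"slide":[0,0,0],"spin":0},{"fingers":0.45,"slide":[0,0,0],"spin":0},{"fingers":0.45,"slide":[0,0,0.02],"spin":0},{"fingers":0.45,"slide":[0,0,0.05],"spin":0},{"fingers":0,"slide":[0,0,0.04],"spin":0},{"fingers":0,"slide":[-0.06,0,0],"spin":0},{"fingers":0,"slide":[0,0,0],"spin":0},{"fingers":0,"slide":[0,0,0],"spin":0}]' 60
python3 near.py w7
python3 diff.py top3 top4; python3 - <<'E'
from h import *
a=cv2.resize(load('w7')[2][:340],(640,340)); b=cv2.resize(load('top4')[2][165:300,350:510],(320,270))
v=np.zeros((270,640,3),'uint8'); v[:,:320]=b; cv2.imwrite('pics/c6.png',np.vstack([a,v])[:600])
E
```

```text
time_s: 26.85
eef_pos: [0.4074, 0.2519, 0.4034]
tool_rot: [-0.0, 0.999, -0.034, 0.0]
ft_force: [0.3, 0.7, -1.1]
gripper_width: 0.501
grip_force: 0.0
t 26.9 pos [0.4077 0.2519 0.4032] yang -1.638 q [ 0.31  0.21  1.63 -0.    1.3   1.95]
[ 199  164   45  106 3164] [218. 215.]
[ 199  167  144  134 9004] [289. 237.]
[422 236  40  60 632] [442. 268.]
[317 273  50  26 639] [341. 287.]
[368 287   6  12  47] [371. 293.]
[377 287  10  10  57] [382. 291.]
```

View pics/c6.png

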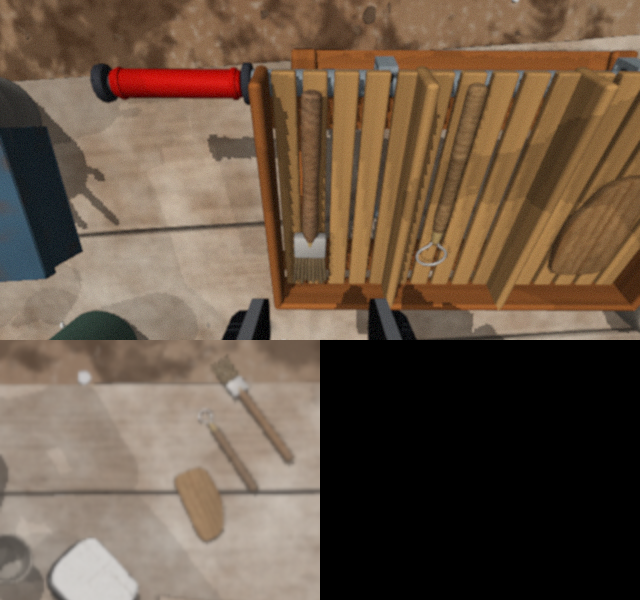

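All is well. Brush1 is in the left bay at (311,190), loop_a in the middle bay at (455,175), and rib1 in the right bay at about (610,225). Rib2, loop_b and brush2 have not moved. Rib2 is next.

```bash
python3 -m jog '[{"fingers":-0.6,"slide":[-0.0033,-0.0545,0],"spin":0.0416},{"fingers":-0.6,"slide":[-0.0033,-0.0545,0],"spin":0.0416},{"fingers":-0.6,"slide":[-0.0033,-0.0545,0],"spin":0.0416},{"fingers":-0.6,"slide":[-0.0033,-0.0545,0],"spin":0.0416},{"fingers":-0.6,"slide":[-0.0033,-0.0545,0],"spin":0.0416},{"fingers":-0.6,"slide":[-0.0033,-0.0545,0],"spin":0.0416},{"fingers":-0.6,"slide":[-0.0033,-0.0545,0],"spin":0.0416},{"fingers":-0.6,"slide":[-0.0033,-0.0545,0],"spin":0.0416},{"fingers":-0.6,"slide":[-0.0033,-0.0545,0],"spin":0.0416},{"fingers":-0.6,"slide":[-0.0033,-0.0545,-0.04],"spin":0.0416},{"fingers":-0.6,"slide":[-0.0033,-0.0545,-0.05],"spin":0.0416},{"fingers":-0.6,"slide":[0,0,-0.06],"spin":0}]' 60; python3 -m jog '[{"fingers":-0.6,"slide":[0,0,-0.03],"spin":0},{"fingers":-0.6,"slide":[0,0,0],"spin":0},{"fingers":-0.6,"slide":[0,0,0],"spin":0}]'
python3 - <<'E'
from h import *
for uv in [(610,225),(552,265),(640,178)]: print(px2w('w7',uv,.095).round(4))
E
```

```text
time_s: 28.45
eef_pos: [0.3712, -0.3384, 0.2627]
tool_rot: [0.002, 0.981, 0.192, 0.001]
ft_force: [1.0, -0.2, 0.0]
gripper_width: 0.798
grip_force: 0.0
time_s: 28.82
eef_pos: [0.3719, -0.3356, 0.2352]
tool_rot: [0.001, 0.981, 0.194, 0.0]
ft_force: [0.4, 0.0, 0.3]
gripper_width: 0.804
grip_force: 0.0
[0.3955 0.0233 0.095 ]
[0.3642 0.0644 0.095 ]
[0.4314 0.0075 0.095 ]
```

```bash
python3 -m jog '[{"fingers":-0.6,"slide":[0,-0.0116,-0.03],"spin":0},{"fingers":-0.6,"slide":[0,0,-0.022],"spin":0},{"fingers":-0.6,"slide":[0,0,-0.011],"spin":0},{"fingers":-0.6,"slide":[0,0,0],"spin":0},{"fingers":1,"slide":[0,0,0],"spin":0},{"fingers":1,"slide":[0,0,0],"spin":0},{"fingers":1,"slide":[0,0,0],"spin":0},{"fingers":1,"slide":[0,0,0],"spin":0},{"fingers":1,"slide":[0,0,0],"spin":0}]' 50; python3 -m jog '[{"fingers":1,"slide":[0,0,0.03],"spin":0},{"fingers":1,"slide":[0,0,0.06],"spin":0},{"fingers":1,"slide":[0,0,0.06],"spin":0},{"fingers":1,"slide":[0,0,0.06],"spin":0},{"fingers":1,"slide":[0,0,0],"spin":0}]'
```

```text
time_s: 29.95
eef_pos: [0.3718, -0.3467, 0.1726]
tool_rot: [0.001, 0.981, 0.194, 0.0]
ft_force: [-2.1, 2.3, 8.9]
gripper_width: 0.549
grip_force: 50.3
time_s: 30.58
eef_pos: [0.3716, -0.3464, 0.3861]
tool_rot: [0.005, 0.981, 0.194, 0.002]
ft_force: [0.2, -0.3, 0.0]
gripper_width: 0.546
grip_force: 51.9
```

```bash
python3 -m jog '[{"fingers":1,"slide":[0.0031,0.0466,0],"spin":-0.0573},{"fingers":1,"slide":[0.0031,0.0466,0],"spin":-0.0573},{"fingers":1,"slide":[0.0031,0.0466,0],"spin":-0.0573},{"fingers":1,"slide":[0.0031,0.0466,0],"spin":-0.0573},{"fingers":1,"slide":[0.0031,0.0466,0],"spin":-0.0573},{"fingers":1,"slide":[0.0031,0.0466,0],"spin":-0.0573},{"fingers":1,"slide":[0.0031,0.0466,0],"spin":-0.0573},{"fingers":1,"slide":[0.0031,0.0466,0],"spin":-0.0573},{"fingers":1,"slide":[0,0,0],"spin":0},{"fingers":1,"slide":[0,0,-0.03],"spin":0},{"fingers":1,"slide":[0,0,-0.03],"spin":0},{"fingers":1,"slide":[0,0,0],"spin":0}]'
```

```text
time_s: 32.08
eef_pos: [0.3959, 0.0257, 0.3196]
tool_rot: [-0.0, 0.999, -0.034, -0.002]
ft_force: [-0.4, 0.9, 0.5]
gripper_width: 0.549
grip_force: 51.9
```

```bash
python3 -m jog '[{"fingers":1,"slide":[0.0005,0,-0.025],"spin":0},{"fingers":1,"slide":[0,0,-0.01],"spin":0},{"fingers":1,"slide":[0,0,0],"spin":0}]' 25;  python3 -m jog '[{"fingers":1,"slide":[0,0,-0.003],"spin":0},{"fingers":1,"slide":[0,0,-0.003],"spin":0},{"fingers":1,"slide":[0,0,0],"spin":0}]' 25
```

```text
time_s: 32.45
eef_pos: [0.397, 0.026, 0.2864]
tool_rot: [0.0, 0.999, -0.034, -0.0]
ft_force: [-0.7, 0.5, -0.3]
gripper_width: 0.552
grip_force: 51.9
time_s: 32.83
eef_pos: [0.3971, 0.0261, 0.281]
tool_rot: [0.0, 0.999, -0.034, 0.001]
ft_force: [-3.4, -0.2, 7.6]
gripper_width: 0.55
grip_force: 53.4
```

```bash
python3 -m jog '[{"fingers":1,"slide":[0,0,-0.003],"spin":0},{"fingers":1,"slide":[0,0,0],"spin":0},{"fingers":-0.45,"slide":[0,0,0],"spin":0},{"fingers":-0.45,"slide":[0,0,0],"spin":0},{"fingers":-0.45,"slide":[0,0,0],"spin":0},{"fingers":-0.45,"slide":[0,0,0.02],"spin":0},{"fingers":-0.45,"slide":[0,0,0.05],"spin":0},{"fingers":-0.45,"slide":[0,0,0.05],"spin":0},{"fingers":-0.45,"slide":[0,0,0],"spin":0},{"fingers":-0.45,"slide":[0,0,0],"spin":0}]' 60
python3 near.py w8
python3 diff.py top4 top5
```

```text
time_s: 34.08
eef_pos: [0.3966, 0.0263, 0.3962]
tool_rot: [-0.0, 0.999, -0.034, -0.001]
ft_force: [0.2, 1.1, -0.1]
gripper_width: 0.72
grip_force: 0.0
t 34.125 pos [0.3967 0.0263 0.3959] yang -1.639 q [-0.23  0.03  1.86  0.    1.25  1.41]
[ 199  164   45  106 3125] [218. 215.]
[ 199  164  147  137 9375] [291. 236.]
[436 228  27  39 712] [450. 246.]
[321 272  46  27 607] [342. 287.]
[368 286   9  13  84] [372. 293.]
[380 290  12  11  77] [386. 295.]
```

```bash
python3 -m jog '[{"fingers":0,"slide":[0.0041,-0.0465,0],"spin":0.0666},{"fingers":0,"slide":[0.0041,-0.0465,0],"spin":0.0666},{"fingers":0,"slide":[0.0041,-0.0465,0],"spin":0.0666},{"fingers":0,"slide":[0.0041,-0.0465,0],"spin":0.0666},{"fingers":0,"slide":[0.0041,-0.0465,0],"spin":0.0666},{"fingers":0,"slide":[0.0041,-0.0465,0],"spin":0.0666},{"fingers":0,"slide":[0.0041,-0.0465,0],"spin":0.0666},{"fingers":0,"slide":[0.0041,-0.0465,-0.04],"spin":0.0666},{"fingers":0,"slide":[0.0041,-0.0465,-0.05],"spin":0.0666},{"fingers":0.05,"slide":[0,0,-0.06],"spin":0},{"fingers":0.05,"slide":[0,0,0],"spin":0},{"fingers":0.05,"slide":[0,0,0],"spin":0}]' 60
python3 - <<'E'
from h import *
for uv in [(467,120),(457,245),(557,85),(540,230)]: print(px2w('w6',uv,.006).round(4))
E
python3 diff.py top5 top6
```

```text
time_s: 35.67
eef_pos: [0.4338, -0.3883, 0.2532]
tool_rot: [0.001, 0.965, 0.263, 0.0]
ft_force: [0.3, 0.2, 0.2]
gripper_width: 0.476
grip_force: 0.0
[ 0.4741 -0.3684  0.006 ]
[ 0.39   -0.4181  0.006 ]
[ 0.5241 -0.4115  0.006 ]
[ 0.4323 -0.4702  0.006 ]
[  231   164   290   137 17759] [387. 235.]
[441 196   8   9  48] [444. 200.]
[504 211  17  15 147] [513. 219.]
[347 253  19  24 256] [358. 262.]
[263 273  60  28 634] [291. 292.]
[348 275  15  12 144] [355. 281.]
[322 283  30  15 363] [336. 290.]
```

```bash
python3 -m jog '[{"fingers":0.05,"slide":[-0.001,-0.0047,-0.04],"spin":0},{"fingers":0.05,"slide":[0,0,-0.025],"spin":0},{"fingers":0.05,"slide":[0,0,-0.0132],"spin":0},{"fingers":0.05,"slide":[0,0,0],"spin":0},{"fingers":1,"slide":[0,0,0],"spin":0},{"fingers":1,"slide":[0,0,0],"spin":0},{"fingers":1,"slide":[0,0,0],"spin":0},{"fingers":1,"slide":[0,0,0],"spin":0},{"fingers":1,"slide":[0,0,0],"spin":0}]' 50; python3 -m jog '[{"fingers":1,"slide":[0,0,0.03],"spin":0},{"fingers":1,"slide":[0,0,0.06],"spin":0},{"fingers":1,"slide":[0,0,0.06],"spin":0},{"fingers":1,"slide":[0,0,0.06],"spin":0},{"fingers":1,"slide":[0,0,0],"spin":0}]'
```

```text
time_s: 36.85
eef_pos: [0.4327, -0.3933, 0.1746]
tool_rot: [0.001, 0.965, 0.263, 0.0]
ft_force: [-1.9, 1.7, 8.0]
gripper_width: 0.126
grip_force: 51.7
time_s: 37.48
eef_pos: [0.4324, -0.3929, 0.3885]
tool_rot: [0.005, 0.965, 0.263, 0.002]
ft_force: [-0.1, 0.6, -1.6]
gripper_width: 0.128
grip_force: 50.7
```

```bash
python3 -m jog '[{"fingers":1,"slide":[-0.002,0.0514,0],"spin":-0.06},{"fingers":1,"slide":[-0.002,0.0514,0],"spin":-0.06},{"fingers":1,"slide":[-0.002,0.0514,0],"spin":-0.06},{"fingers":1,"slide":[-0.002,0.0514,0],"spin":-0.06},{"fingers":1,"slide":[-0.002,0.0514,0],"spin":-0.06},{"fingers":1,"slide":[-0.002,0.0514,0],"spin":-0.06},{"fingers":1,"slide":[-0.002,0.0514,0],"spin":-0.06},{"fingers":1,"slide":[-0.002,0.0514,0],"spin":-0.06},{"fingers":1,"slide":[-0.002,0.0514,0],"spin":-0.06},{"fingers":1,"slide":[-0.002,0.0514,0],"spin":-0.06},{"fingers":1,"slide":[0,0,0],"spin":0},{"fingers":1,"slide":[0,0,-0.03],"spin":0}]'; python3 -m jog '[{"fingers":1,"slide":[0,0,-0.02],"spin":0},{"fingers":1,"slide":[0,0,0],"spin":0}]'
```

```text
time_s: 38.98
eef_pos: [0.4125, 0.121, 0.3536]
tool_rot: [0.0, 0.999, -0.034, 0.002]
ft_force: [-0.1, 0.0, -1.0]
gripper_width: 0.123
grip_force: 50.7
time_s: 39.22
eef_pos: [0.4122, 0.1203, 0.332]
tool_rot: [0.0, 0.999, -0.035, -0.002]
ft_force: [-0.0, 0.3, 0.5]
gripper_width: 0.126
grip_force: 50.7
```

```bash
python3 -m jog '[{"fingers":1,"slide":[0,0.0005,-0.025],"spin":0},{"fingers":1,"slide":[0,0,-0.01],"spin":0},{"fingers":1,"slide":[0,0,0],"spin":0}]' 25;  python3 -m jog '[{"fingers":1,"slide":[0,0,-0.005],"spin":0},{"fingers":1,"slide":[0,0,-0.005],"spin":0},{"fingers":1,"slide":[0,0,-0.005],"spin":0},{"fingers":1,"slide":[0,0,0],"spin":0}]' 25
```

```text
time_s: 39.6
eef_pos: [0.4125, 0.1213, 0.2983]
tool_rot: [0.0, 0.999, -0.034, -0.0]
ft_force: [-0.4, -0.4, -1.0]
gripper_width: 0.126
grip_force: 50.7
time_s: 40.1
eef_pos: [0.4124, 0.1216, 0.2834]
tool_rot: [0.0, 0.999, -0.034, 0.0]
ft_force: [-2.3, 0.8, 3.9]
gripper_width: 0.128
grip_force: 51.9
```

```bash
python3 -m jog '[{"fingers":1,"slide":[0,0,-0.005],"spin":0},{"fingers":1,"slide":[0,0,0],"spin":0},{"fingers":0.47,"slide":[0,0,0],"spin":0},{"fingers":0.47,"slide":[0,0,0],"spin":0},{"fingers":0.47,"slide":[0,0,0],"spin":0},{"fingers":0.47,"slide":[0,0,0.02],"spin":0},{"fingers":0.47,"slide":[0,0,0.05],"spin":0},{"fingers":0.3,"slide":[0,0,0.05],"spin":0},{"fingers":0,"slide":[0,0,0],"spin":0},{"fingers":0,"slide":[0,0,0],"spin":0}]' 60
python3 near.py w9
python3 diff.py top4 top7
```

```text
time_s: 41.35
eef_pos: [0.4122, 0.1216, 0.3973]
tool_rot: [0.0, 0.999, -0.034, -0.001]
ft_force: [-0.9, 0.6, -0.6]
gripper_width: 0.499
grip_force: 0.0
t 41.4 pos [0.4122 0.1216 0.3969] yang -1.64 q [ 0.01  0.11  1.77 -0.    1.26  1.65]
[  199   164   154   137 11500] [255. 229.]
[452 206  28  36 312] [466. 224.]
[314 218  11  32 133] [321. 235.]
[436 228  27  39 716] [450. 246.]
[199 298  23   3  69] [210. 299.]
```

```bash
python3 -m jog '[{"fingers":0,"slide":[0.0063,-0.0509,0],"spin":0.0572},{"fingers":0,"slide":[0.0063,-0.0509,0],"spin":0.0572},{"fingers":0,"slide":[0.0063,-0.0509,0],"spin":0.0572},{"fingers":0,"slide":[0.0063,-0.0509,0],"spin":0.0572},{"fingers":0,"slide":[0.0063,-0.0509,0],"spin":0.0572},{"fingers":0,"slide":[0.0063,-0.0509,0],"spin":0.0572},{"fingers":0,"slide":[0.0063,-0.0509,0],"spin":0.0572},{"fingers":0,"slide":[0.0063,-0.0509,0],"spin":0.0572},{"fingers":0,"slide":[0.0063,-0.0509,0],"spin":0.0572},{"fingers":0,"slide":[0.0063,-0.0509,-0.04],"spin":0.0572},{"fingers":0,"slide":[0.0063,-0.0509,-0.05],"spin":0.0572},{"fingers":0,"slide":[0,0,-0.05],"spin":0}]' 60; python3 -m jog '[{"fingers":0,"slide":[0,0,0],"spin":0},{"fingers":0,"slide":[0,0,0],"spin":0}]'
python3 diff.py top7 top8
```

```text
time_s: 42.95
eef_pos: [0.4799, -0.4323, 0.2627]
tool_rot: [-0.0, 0.961, 0.276, -0.0]
ft_force: [0.8, 0.3, -0.6]
gripper_width: 0.498
grip_force: 0.0
time_s: 43.2
eef_pos: [0.481, -0.4298, 0.2679]
tool_rot: [0.001, 0.961, 0.277, 0.0]
ft_force: [0.5, 0.0, -0.2]
gripper_width: 0.496
grip_force: 0.0
[  220   164   301   137 23286] [357. 233.]
```

```bash
python3 -m jog '[{"fingers":0,"slide":[0.0005,-0.008,-0.04],"spin":0},{"fingers":0,"slide":[0,0,-0.035],"spin":0},{"fingers":0,"slide":[0,0,-0.018],"spin":0},{"fingers":0,"slide":[0,0,0],"spin":0},{"fingers":1,"slide":[0,0,0],"spin":0},{"fingers":1,"slide":[0,0,0],"spin":0},{"fingers":1,"slide":[0,0,0],"spin":0},{"fingers":1,"slide":[0,0,0],"spin":0},{"fingers":1,"slide":[0,0,0],"spin":0}]' 50; python3 -m jog '[{"fingers":1,"slide":[0,0,0.03],"spin":0},{"fingers":1,"slide":[0,0,0.06],"spin":0},{"fingers":1,"slide":[0,0,0.06],"spin":0},{"fingers":1,"slide":[0,0,0.06],"spin":0},{"fingers":1,"slide":[0,0,0],"spin":0}]'
```

```text
time_s: 44.38
eef_pos: [0.4814, -0.4382, 0.1749]
tool_rot: [0.001, 0.961, 0.277, 0.001]
ft_force: [0.7, 0.7, 7.1]
gripper_width: 0.135
grip_force: 51.6
time_s: 45.0
eef_pos: [0.4811, -0.4376, 0.3891]
tool_rot: [0.005, 0.961, 0.277, 0.002]
ft_force: [-0.1, 0.3, -1.4]
gripper_width: 0.137
grip_force: 50.7
```

```bash
python3 -m jog '[{"fingers":1,"slide":[-0.0063,0.0548,0.02],"spin":-0.0523},{"fingers":1,"slide":[-0.0063,0.0548,0],"spin":-0.0523},{"fingers":1,"slide":[-0.0063,0.0548,0],"spin":-0.0523},{"fingers":1,"slide":[-0.0063,0.0548,0],"spin":-0.0523},{"fingers":1,"slide":[-0.0063,0.0548,0],"spin":-0.0523},{"fingers":1,"slide":[-0.0063,0.0548,0],"spin":-0.0523},{"fingers":1,"slide":[-0.0063,0.0548,0],"spin":-0.0523},{"fingers":1,"slide":[-0.0063,0.0548,0],"spin":-0.0523},{"fingers":1,"slide":[-0.0063,0.0548,0],"spin":-0.0523},{"fingers":1,"slide":[-0.0063,0.0548,0],"spin":-0.0523},{"fingers":1,"slide":[-0.0063,0.0548,0],"spin":-0.0523},{"fingers":1,"slide":[-0.0063,0.0548,0],"spin":-0.0523}]'; python3 -m jog '[{"fingers":1,"slide":[0,0,0],"spin":0},{"fingers":1,"slide":[0,0,-0.04],"spin":0},{"fingers":1,"slide":[0,0,0],"spin":0}]'
```

```text
time_s: 46.5
eef_pos: [0.4048, 0.2215, 0.4027]
tool_rot: [0.0, 0.999, -0.034, -0.0]
ft_force: [0.1, -0.3, -0.3]
gripper_width: 0.141
grip_force: 50.7
time_s: 46.88
eef_pos: [0.4051, 0.219, 0.3611]
tool_rot: [0.001, 0.999, -0.034, -0.003]
ft_force: [-0.5, -1.4, -0.0]
gripper_width: 0.136
grip_force: 50.7
```

```bash
python3 -m jog '[{"fingers":1,"slide":[0,0,-0.035],"spin":0},{"fingers":1,"slide":[0,0,-0.02],"spin":0},{"fingers":1,"slide":[0,0,0],"spin":0}]' 25;  python3 -m jog '[{"fingers":1,"slide":[0,0,-0.006],"spin":0},{"fingers":1,"slide":[0,0,-0.006],"spin":0},{"fingers":1,"slide":[0,0,-0.006],"spin":0},{"fingers":1,"slide":[0,0,-0.004],"spin":0},{"fingers":1,"slide":[0,0,0],"spin":0}]' 25
```

```text
time_s: 47.25
eef_pos: [0.4058, 0.2192, 0.3084]
tool_rot: [0.0, 0.999, -0.034, -0.001]
ft_force: [-0.5, 0.6, -0.0]
gripper_width: 0.136
grip_force: 50.7
time_s: 47.88
eef_pos: [0.4056, 0.2198, 0.286]
tool_rot: [-0.0, 0.999, -0.034, 0.0]
ft_force: [0.5, 0.5, 3.6]
gripper_width: 0.134
grip_force: 51.3
```

```bash
python3 -m jog '[{"fingers":1,"slide":[0,0,-0.005],"spin":0},{"fingers":1,"slide":[0,0,-0.004],"spin":0},{"fingers":1,"slide":[0,0,0],"spin":0},{"fingers":0.45,"slide":[0,0,0],"spin":0},{"fingers":0.45,"slide":[0,0,0],"spin":0},{"fingers":0.45,"slide":[0,0,0],"spin":0},{"fingers":0.45,"slide":[0,0,0.02],"spin":0},{"fingers":0.45,"slide":[0,0,0.05],"spin":0},{"fingers":0.3,"slide":[0,0,0.05],"spin":0},{"fingers":0.3,"slide":[0.0,-0.05,0.04],"spin":0},{"fingers":0.3,"slide":[0,-0.05,0.04],"spin":0},{"fingers":0.3,"slide":[-0.04,0,0],"spin":0}]' 60; python3 -m jog '[{"fingers":0.3,"slide":[0,0,0],"spin":0},{"fingers":0.3,"slide":[0,0,0],"spin":0},{"fingers":0.3,"slide":[0,0,0],"spin":0}]'
python3 near.py w10
```

```text
time_s: 49.38
eef_pos: [0.366, 0.12, 0.4771]
tool_rot: [0.0, 0.999, -0.036, 0.002]
ft_force: [0.4, -0.3, -0.1]
gripper_width: 0.349
grip_force: 0.0
time_s: 49.75
eef_pos: [0.3661, 0.1223, 0.4748]
tool_rot: [0.0, 0.999, -0.033, -0.0]
ft_force: [-0.1, -0.8, 0.2]
gripper_width: 0.346
grip_force: 0.0
t 49.8 pos [0.366  0.1223 0.4748] yang -1.637 q [ 0.02 -0.05  1.73  0.    1.46  1.65]
```

View pics/w10.png

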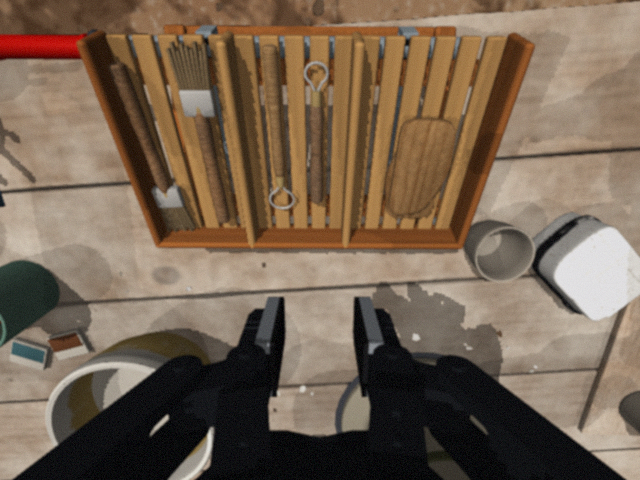

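The wrist view shows both brushes in the left bay at (145,150) and (205,130), and both loop tools in the middle bay at (278,130) and (317,135). The ribs are stacked in the right bay at (422,165). The crop is to confirm both ribs.

```bash
python3 - <<'E'
from h import *
a=load('w10')[2]; A=cv2.resize(a[90:240,350:500],(390,390),interpolation=cv2.INTER_CUBIC)
b=snap('side','side2'); B=cv2.resize(b[150:280,240:375],(405,390),interpolation=cv2.INTER_CUBIC)
cv2.imwrite('pics/c7.png',np.hstack([A,B]))
E
```

```text
(no output)
```

View pics/c7.png

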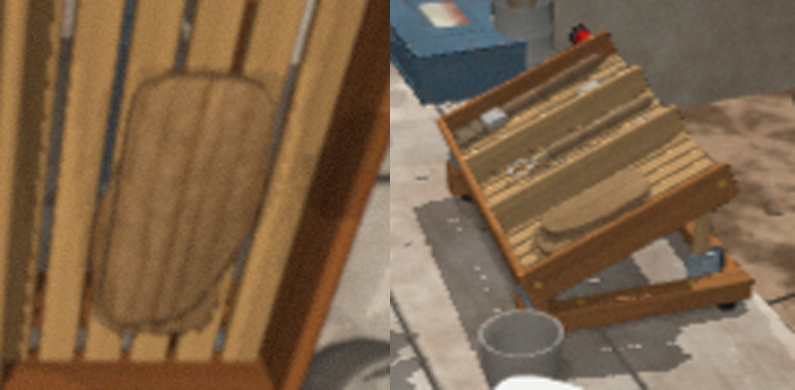

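The crop shows rib2 lying on rib1, whose edge shows at (110,320) in the left half. The side view shows the prop over with everything resting flat in the tray. I'm handing in the job.

```bash
python3 -c "
from cell import r
print(r.finish_job())"
```

```text
the job is handed in; nothing more can be done
None
```

I handed in the job at about 50 s: the tray stands on its prop against the stop, with both brushes in the left bay, both loop tools in the middle bay and both ribs stacked flat in the right bay; I have had no verdict back.

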